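Lock the spindle of the bench jig with its bar

ROBOT

A 6-joint arm with a two-finger parallel gripper is mounted at the origin on a cart in front of the work surface, level with it; the furniture and walls round the work are solid. World frame = base frame: x ahead of the robot, y to its left, z up, the work surface at z = 0. Lengths are in m, angles in rad, forces in N, time in s.
With the tool pointing down it reaches from about 0.3 to 0.775 m from the base axis. Payload 14.6 kg.
Tool frame: the origin (TCP) lies at the very end of the fingers, on their centre line; the grasp point (between the pads) lies 19 mm behind it; z points along the fingers, y is the line along which they close (so a half turn about z gives the same grasp; the last joint's range is limited). The gripper opens to 94 mm and grips with 3 to 60 N. Pads are 16 mm wide; open, the fingers measure 119 mm over their backs; the gripper's body (75 mm by 177 mm) begins 78 mm behind the grasp point.
Start: joints at [1.275, 0.3, 1.521, -0, 1.321, -0.067], TCP at [0.125, 0.536, 0.205] pointing down, gripper open.
Joint ranges: [-3.03, 3.03], [-0.79, 2.21], [0.23, 2.52], [-1.04, 4.18], [0, 3.07], [-2.55, 2.55]. Speed limits (rad/s): [2.22, 2.22, 2.57, 3.14, 3.14, 3.14].

INTERFACE

Orientations are given as [roll, pitch, yaw] about the fixed x, y, z axes, in that order (R = Rz(yaw) Ry(pitch) Rx(roll)).
In Python, from station import * gives the robot as it stands.
- The arm moves only by the tool jog_arm, never from a script. Its argument "rows" is a list of rows, each a list of 3 entries, a list of its own where there are three numbers: the shift along the tool's x, y, z in m, then the turn about the tool's z in degrees, then the finger opening in m, from 0 to 0.094. A call has 1 to 12 rows; each row shifts and turns the commanded pose from where the row before left it, along the tool's axes as they then stand; what a row does not reach is not made up. A row lasts 1/12 s, in which the tool goes at most 41.7 mm and 7.16 degrees, less where a joint would pass 70% of its speed; a pose out of reach is approached as far as the arm can. A call is refused whole if a number of a shift passes 0.0417 or a number of a turn 7.16, either way. A call with a gripper value outside its range is refused whole. The fingers move at their own pace and stop on an object; "squeeze" is the grip in N (left out, the last holds). Time passes only in rows, so rows that do not move let the fingers close. It gives the time, the measured TCP pose, the force, the opening and the grip force at its end, in the units of the state.
- get_obs(): the state, without advancing time (a new reading comes with each control period).
- camera(name): name is "scene" or "top" or "wrist"; returns a dict with "image" (384x512x3 uint8, red, green, blue), "range_z" (384x512 float32, m along the optical axis (not along the pixel's ray), 0 where there is no reading), "K" (3x3 intrinsics, pixels), "world_from_camera" (4x4, takes a point from camera to world coordinates); the wrist camera has in their place "T_tool_cam" (4x4, takes a point from camera to tool coordinates, whose origin is the TCP and whose axes are the flange's). Camera axes: x right, y up, looking along -z (the intrinsics and any distortion apply to the point x, -y, -z); pixel columns grow to the right and rows downward; lengths in m; the calibration is good to about 2 mm. The wrist camera is an equidistant fisheye: a pixel r from the principal point sees the ray r / f radians off the axis. A picture is of the moment at which its call begins: read the wrist's pose just before it.
- hand_in(): hands the job in; it is judged then, once.
Trained networks look in a picture, given as the dict that the camera call returned (one of the last four; its "shot" number tells which), for a name from the list of things; names that differ only in an ending like _2 or _b are one class to them, and where a whole thing is asked for, a point or a joint stands for the part that bears it (a point fixed in the world has none). Each returns a list of dicts, best first, with "p" (0 to 1); they miss things now and then, are a little off and sometimes report something else, mostly with a low value. They report only what shows in the picture. A call takes as long as a camera call.
- search_frame(label, picture): "at" ([column, row] as shares, 0 to 1, of the picture: columns of its width, rows of its height, amid what is visible of it).
- spot_point(label, picture): "at" ([column, row] as shares, 0 to 1, of the picture: columns of its width, rows of its height: a listed point, or the origin of a listed thing).
The state is a dict: "time_s": time; "qpos": joint angles; "joint_vel": joint speeds; "tau": joint torques, N m; "ee_pos": TCP position; "eef_rot": TCP orientation; "force": force on the tool from outside, world axes, zero at the start; "moment": the same for the moment, N m; "grip_width": finger opening in m; "grip_force": force on a finger pad.
Only numpy, scipy, OpenCV 4.12 (cv2) and the standard library are available. Lean on these libraries where they do the work, as an engineer would, in place of code of your own. Each camera call takes 0.05 s, during which the arm holds its last target. There are 200 camera calls.

TASK

Lock the jig's spindle: push the red peg round until the slot in the aluminium disc lines up with the steel bar, then push the bar by its red end plate through the slot until the plate rests fully home against the blue guide block. Only push - pick nothing up and lift nothing - and leave the other things on the bench where they are.

Things in the scene. Friction and masses are not known exactly. Their poses are not given: they have to be found in the camera images.
- shaft_lock: The lock, fixed to the bench: grey base plate 293 x 88 x 12 mm. Origin on the disc's axis at bench height; its level x axis is the way the bar is pushed, y to the left of that, z up. The bar runs along y = 0. In this frame x is: bed of the bar -202 to -90 mm (28 mm high), blue guide block -90 to -46 (48 wide, 42 high), disc -40 to 40, blue keeper fork 46 to 72 (45 wide, 36 high).
- lock_disc (a joint): Angle (rad) of the aluminium disc (diameter 80 mm) about its upright axis, counter-clockwise from above. At 0 and at 3.14 its slot lies along the bar's path; either will do. Starts at 0.55 to 2.59, stops at -0.3 and 3.44; about 2 to 3 N at the peg turn it, and it stays where it is left.
- slot (a point): Centre of the disc's top face, on its axis, 36 mm above the bench; it turns with the disc. Its x axis runs along the straight, dark-floored slot across the disc's top, 20 mm wide, 16 mm deep, with flared mouths.
- peg (a point): Middle (58 mm above the bench) of the upright red peg on the disc: diameter 14 mm, free from z 36 to 80 mm. It stands 29 mm from the disc's axis, along the slot point's -y, so in the lock's frame at y = -29 mm when the disc is at 0 and at y = +29 mm when it is at 3.14.
- push_plate (a point): Centre of the rear face of the red push plate on the bar's tail, 51 mm above the bench; x axis: the way to push. Plate 10 mm thick, 40 wide, z 30 to 72 mm. The steel bar ahead of it: loose, 14 mm wide, 12 high, 156 long, tapered nose, slides at 1 to 3 N, held under the guide block's bridge. In the lock's frame this point starts at x -230 to -212 mm; with the plate home against the block: -100 mm.
- star_knob: Bystander: yellow six-lobed knob, 36 x 32 x 28 mm, loose near the lock; origin under its middle.
- ball_adapter: Bystander: pale pyramid adapter with a ball top, diameter 43, 36 mm high, loose near the lock; origin under its middle.
- collar_b: Bystander: dark split clamp collar, 40 x 48 x 12 mm, loose near the lock; origin under its middle.
- lug_a: Bystander: four-armed nickel casting, 73 x 73 x 15 mm, loose on the bench to the right; origin under its middle.
- tape_roll: Bystander: cream roll of crepe tape, diameter 96, 48 mm high, loose on the bench to the left; origin under its middle.

How it is judged:
By the outcome, as a careful person would: the job done as asked, in the order asked, and still so for the second after the job is handed in, with the robot touching nothing.
It also fails if it takes over 48 s, if anything falls off the work surface, if the arm or the gripper's body presses on something with over 40 N, if the wrist force passes 120 N, or if a joint passes its speed limit or range.

## Working session

There is one attempt and no reset: what is moved stays moved. The work goes in short steps, Python scripts to look and compute and a tool call to move; the robot and the scene stay as the last step left them, time stands still between calls to the robot, and variables do not carry over. Pictures are saved under pics/ and viewed, at most 10 in all, crops included, and the job is handed in when it is done.

Besides the shell and the picture viewer there is one more tool, called after ">>>" as name(argument=value, ...) on one line, values as JSON. jog_arm: Moves the arm, as the interface text tells. Its arguments: {"type":"object","properties":{"rows":{"type":"array","items":{"type":"array"}},"squeeze":{"type":"number"}},"required":["rows"]}

```bash
mkdir -p pics
cat > h.py <<'E'
from station import *
import numpy as np, cv2
def pt(c,at,z=None):
    h,w=c["image"].shape[:2]; u,v=at[0]*w,at[1]*h
    K=c["K"];T=np.array(c["world_from_camera"])
    d=np.array([(u-K[0][2])/K[0][0],-(v-K[1][2])/K[1][1],-1.0])
    if z is None:
        p=d*c["range_z"][int(v),int(u)]; return T[:3,:3]@p+T[:3,3]
    r=T[:3,:3]@d; return T[:3,3]+r*(z-T[2,3])/r[2]
E
python3 - <<'E'
from h import *
print(get_obs())
for n in("top","scene"):
    c=camera(n); cv2.imwrite(f"pics/{n}1.png",c["image"][:,:,::-1])
    for l,z in [("shaft_lock",0),("slot",.036),("peg",.058),("push_plate",.051),("star_knob",0),("ball_adapter",0),("collar_b",0),("lug_a",0),("tape_roll",0)]:
        for r in spot_point(l,c)[:2]: print(n,l,round(r["p"],2),np.round(r["at"],3),np.round(pt(c,r["at"],z),3))
E
```

```text
{'time_s': 0.0, 'qpos': array([ 1.27541793e+00,  3.00480858e-01,  1.52156201e+00, -2.03674802e-06,
        1.32069357e+00, -6.66152573e-02]), 'joint_vel': array([ 0.00093116, -0.00150539, -0.00080324, -0.00067367, -0.00103942,
        0.00078939]), 'tau': array([ 1.93294109e-03, -5.31817031e+01, -3.52729869e+01,  7.09522306e-02,
        2.45203811e-02, -1.67650287e-04]), 'ee_pos': array([0.12466274, 0.53542534, 0.20488904]), 'eef_rot': array([-3.14045128e+00, -7.41684496e-05,  2.91282998e+00]), 'force': array([-0.6991241 ,  0.30177383,  0.28524484]), 'moment': array([-0.00189294,  0.05854681, -0.02045544]), 'grip_force': 0.0, 'grip_width': 0.09391945607855536}
top shaft_lock 0.81 [0.47  0.511] [0.476 0.073 0.   ]
top slot 0.69 [0.461 0.509] [0.474 0.086 0.036]
top slot 0.16 [0.459 0.527] [0.451 0.09  0.036]
top peg 0.85 [0.459 0.528] [0.446 0.088 0.058]
top push_plate 0.73 [0.729 0.544] [ 0.426 -0.362  0.051]
top push_plate 0.51 [0.588 0.479] [ 0.509 -0.128  0.051]
top star_knob 0.59 [0.401 0.547] [0.43  0.191 0.   ]
top ball_adapter 0.4 [0.467 0.595] [0.367 0.077 0.   ]
top collar_b 0.39 [0.423 0.589] [0.375 0.153 0.   ]
top collar_b 0.2 [0.469 0.512] [0.475 0.074 0.   ]
top lug_a 0.58 [0.728 0.547] [ 0.428 -0.371  0.   ]
top tape_roll 0.97 [0.286 0.538] [0.441 0.391 0.   ]
top tape_roll 0.42 [0.475 0.51 ] [0.478 0.064 0.   ]
scene shaft_lock 0.62 [0.489 0.522] [0.473 0.068 0.   ]
scene slot 0.79 [0.486 0.499] [0.468 0.071 0.036]
scene push_plate 0.56 [0.59  0.571] [ 0.52  -0.132  0.051]
scene star_knob 0.56 [0.431 0.481] [0.432 0.19  0.   ]
scene ball_adapter 0.52 [0.444 0.556] [0.379 0.055 0.   ]
scene collar_b 0.4 [0.404 0.513] [0.363 0.158 0.   ]
scene lug_a 0.52 [0.655 0.797] [ 0.433 -0.378 -0.   ]
scene tape_roll 0.73 [0.388 0.399] [0.456 0.397 0.   ]
```

View pics/top1.png

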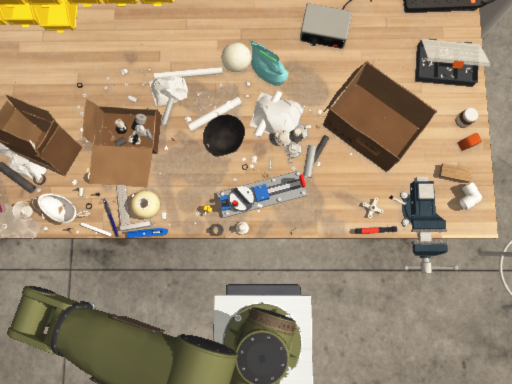

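View pics/scene1.png

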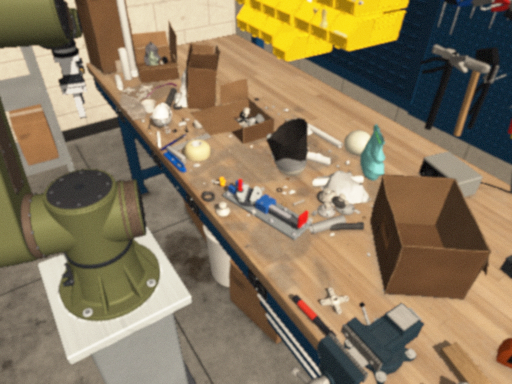

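The pictures show the lock from px (220,200) to (305,185) in the top view, with its red plate at the right end (302,182), so the push goes leftwards (about +y). They are too coarse to measure the slot, so I'll move over the lock for a wrist view.

>>> jog_arm(rows=[[[-0.023,-0.022,-0.006],0,0],[[-0.023,-0.022,-0.006],0,0],[[-0.023,-0.022,-0.006],0,0],[[-0.023,-0.022,-0.006],0,0],[[-0.023,-0.022,-0.006],0,0],[[-0.023,-0.022,-0.006],0,0],[[-0.023,-0.022,-0.006],0,0],[[-0.023,-0.022,-0.006],0,0],[[-0.023,-0.022,-0.006],0,0],[[-0.023,-0.022,-0.006],0,0],[[-0.023,-0.022,-0.006],0,0],[[-0.023,-0.022,-0.006],0,0]])

```text
time_s: 2.0
ee_pos: [0.3342, 0.2145, 0.278]
eef_rot: [3.141, 0.0, 2.913]
force: [0.3, 1.2, 0.1]
grip_width: 0.0173
grip_force: 0.0
```

>>> jog_arm(rows=[[[-0.023,-0.022,0],0,0],[[-0.023,-0.022,0],0,0],[[-0.023,-0.022,0],0,0],[[-0.023,-0.022,0],0,0],[[-0.023,-0.022,0],0,0],[[-0.023,-0.022,0],0,0],[[-0.023,-0.022,0],0,0],[[0,0,0],0,0],[[0,0,0],0,0]])

```text
time_s: 2.75
ee_pos: [0.4558, 0.0285, 0.2771]
eef_rot: [-3.141, -0.001, 2.91]
force: [-0.1, -0.3, -0.7]
grip_width: 0.0006
grip_force: 0.0
```

```bash
cat >> h.py <<'E'
from scipy.spatial.transform import Rotation as Rn
def wpt(o,c,at,z):
    h,w=c["image"].shape[:2]; K=np.array(c["K"]); T=np.array(c["T_tool_cam"])
    a=np.array([(at[0]*w-K[0,2])/K[0,0],(at[1]*h-K[1,2])/K[1,1]]); r=np.hypot(*a)
    d=np.array([0,0,-1.]) if r<1e-9 else np.array([np.sin(r)*a[0]/r,-np.sin(r)*a[1]/r,-np.cos(r)])
    R=Rn.from_euler("xyz",o["eef_rot"]).as_matrix()
    p=R@T[:3,3]+o["ee_pos"]; q=R@T[:3,:3]@d
    return p+q*(z-p[2])/q[2]
def wlook(name,labs):
    o=get_obs(); c=camera("wrist"); cv2.imwrite(f"pics/{name}.png",cv2.resize(c["image"][:,:,::-1],None,fx=1.5,fy=1.5))
    Z=dict(slot=.036,peg=.058,push_plate=.051)
    for l in labs:
        for r in spot_point(l,c)[:2]: print(l,round(r["p"],2),np.round(r["at"],3),np.round(wpt(o,c,r["at"],Z.get(l,0)),4))
    print(o["ee_pos"],o["eef_rot"],o["time_s"],o["force"]); return o,c
E
python3 - <<'E'
from h import *
wlook("w1",["shaft_lock","slot","peg","push_plate","star_knob","ball_adapter","collar_b"])
E
```

```text
shaft_lock 0.76 [0.557 0.438] [0.4682 0.0675 0.    ]
slot 0.88 [0.564 0.448] [0.469  0.0695 0.036 ]
peg 0.79 [0.592 0.41 ] [0.4492 0.0914 0.058 ]
push_plate 0.73 [0.322 0.622] [ 0.5232 -0.1345  0.051 ]
star_knob 0.48 [0.698 0.334] [0.431  0.1938 0.    ]
collar_b 0.75 [0.642 0.234] [0.3635 0.1608 0.    ]
[0.45581306 0.02848067 0.27713353] [-3.14147173e+00 -6.97539480e-04  2.91036614e+00] 2.75 [-0.12893325 -0.32946318 -0.67617752]
```

View pics/w1.png

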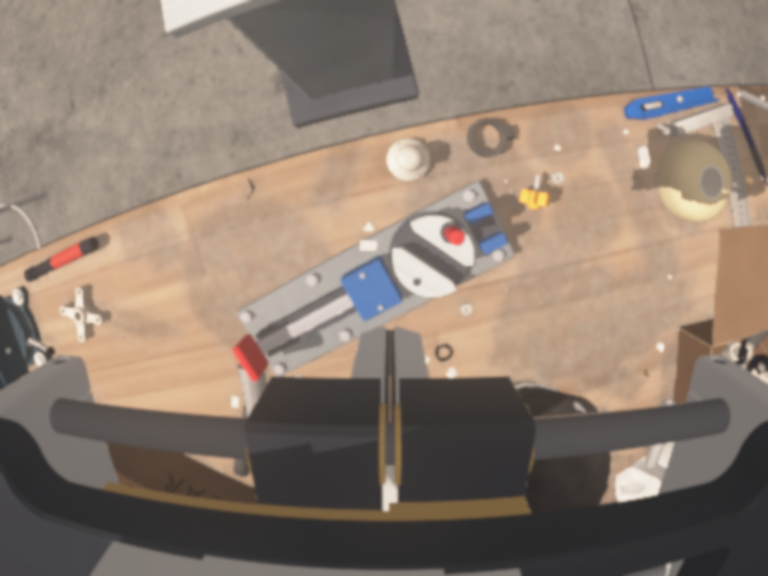

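The wrist view shows the disc at px (433,255), the red peg at (455,236) up-right of the slot, and the red plate at (250,357). The peg is 29.5 mm from the axis and the plate 211 mm behind it, which fits the given sizes. The disc is at about 2.05 rad, so I'll turn it counter-clockwise to 3.14.

>>> jog_arm(rows=[[[0,0,0],6.95,0],[[0,0,0],6.95,0],[[0,0,0],6.95,0],[[0,0,0],6.95,0],[[0,0,0],6.95,0],[[0.0128,0.0178,0.02],0,0],[[0.0128,0.0178,0.02],0,0],[[0.0128,0.0178,0.02],0,0],[[0.0128,0.0178,0.02],0,0],[[0,0,0.02],0,0],[[0,0,0],0,0],[[0,0,0],0,0]])

```text
time_s: 4.15
ee_pos: [0.4736, 0.1153, 0.1774]
eef_rot: [-3.14, -0.001, 2.307]
force: [0.7, 0.2, 0.6]
grip_width: 0.0008
grip_force: 0.0
```

Run:
```python
from h import *
wlook("w2",["shaft_lock","slot","peg","push_plate"])
```

```text
shaft_lock 0.78 [0.446 0.525] [0.4647 0.0678 0.    ]
slot 0.68 [0.452 0.545] [0.4696 0.0737 0.036 ]
peg 0.68 [0.433 0.495] [0.4456 0.089  0.058 ]
peg 0.49 [0.765 0.03 ] [0.4468 0.3593 0.058 ]
push_plate 0.44 [0.328 0.884] [ 0.5244 -0.1288  0.051 ]
[0.47363147 0.11525917 0.1773949 ] [-3.14030959e+00 -7.28491030e-04  2.30690357e+00] 4.15 [0.68325988 0.17907505 0.61864814]
```

View pics/w2.png

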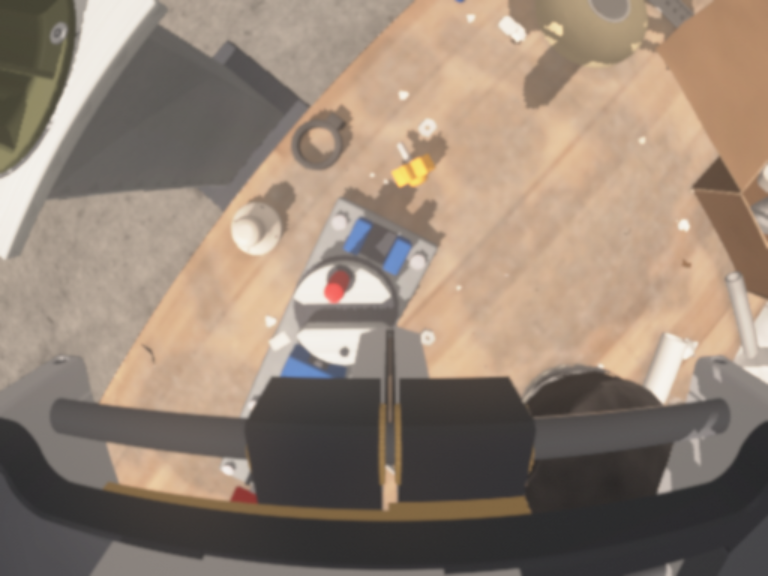

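The picture shows the peg at px (337,285) and the slot running level at (345,312). The fingers stand on the clockwise side of the peg. Next I descend and touch it.

>>> jog_arm(rows=[[[0,0,0.025],0,0],[[0,0,0.025],0,0],[[0,0,0.025],0,0],[[0,0,0.025],0,0],[[0,0,0.015],0,0],[[0,0,0.01],0,0],[[0,-0.004,0],0,0],[[0,-0.004,0],0,0],[[0,-0.003,0],0,0],[[0,-0.002,0],0,0],[[0,0,0],0,0]])

```text
time_s: 5.32
ee_pos: [0.4645, 0.1062, 0.0534]
eef_rot: [3.14, 0.001, 2.306]
force: [0.3, -0.3, -0.8]
grip_width: 0.0006
grip_force: 0.0
```

>>> jog_arm(rows=[[[0,-0.002,0],0,0],[[0,-0.002,0],0,0],[[0.0022,-0.0037,0],-7,0],[[0.0022,-0.0037,0],-7,0],[[0.0022,-0.0037,0],-7,0],[[0.0022,-0.0037,0],-7,0],[[0.0022,-0.0037,0],-7,0],[[0,0,0],0,0]])

```text
time_s: 5.98
ee_pos: [0.442, 0.0945, 0.0526]
eef_rot: [3.141, 0.0, 2.923]
force: [-0.4, 0.5, 0.2]
grip_width: 0.0003
grip_force: 0.0
```

Run:
```python
from h import *
wlook("w3",["slot","peg","push_plate"])
c=camera("top")
for l,z in (("peg",.058),("slot",.036)):
    for r in spot_point(l,c)[:1]: print(l,r["p"],pt(c,r["at"],z))
```

```text
peg 0.88 [0.442 0.616] [0.4395 0.0748 0.058 ]
[0.44203787 0.09447974 0.05264508] [3.14140274e+00 3.78723527e-04 2.92318564e+00] 5.9833 [-0.42910255  0.48193183  0.21148912]
peg 0.58 [0.46292451 0.06704054 0.058     ]
```

View pics/w3.png

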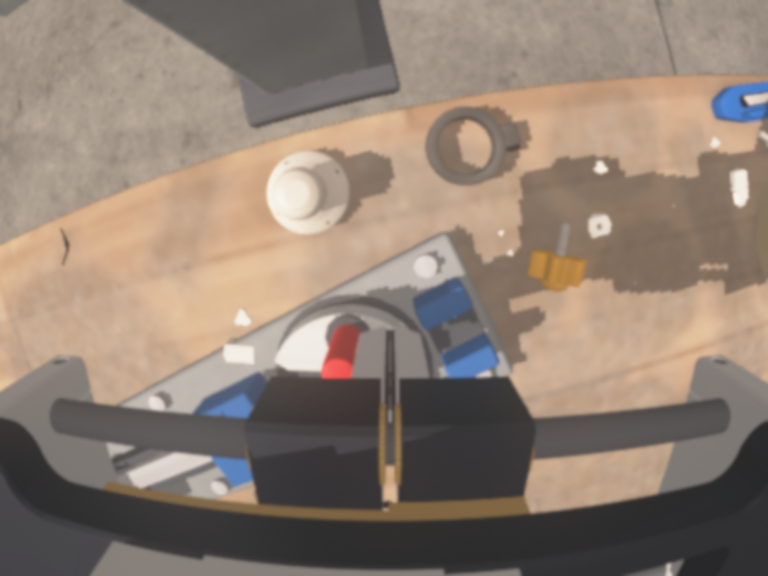

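The red peg at px (340,350) is in contact with the finger and has moved round to about 174° (target about 195°). I'll turn it most of the rest, then back off and measure.

>>> jog_arm(rows=[[[0.0022,-0.0037,0],-7,0],[[0.0022,-0.0037,0],-7,0],[[0.0011,-0.0018,0],-3.5,0],[[0,0,0],0,0],[[0,0.015,0],0,0],[[0,0.015,-0.02],0,0],[[0,0.02,-0.04],0,0],[[0,0.02,-0.04],0,0],[[0,0.02,-0.04],0,0],[[0.015,0,-0.04],0,0],[[0.015,0,0],0,0],[[0,0,0],0,0]])

```text
time_s: 7.33
ee_pos: [0.3984, 0.17, 0.2251]
eef_rot: [3.141, 0.003, -3.063]
force: [-0.5, 0.4, -0.6]
grip_width: 0.0003
grip_force: 0.0
```

Run:
```python
from h import *
o,c=wlook("w4",["shaft_lock","slot","peg","push_plate"])
np.savez("w4.npz",im=c["image"],K=c["K"],T=c["T_tool_cam"],p=o["ee_pos"],r=o["eef_rot"])
```

```text
shaft_lock 0.77 [0.364 0.547] [0.4636 0.0699 0.    ]
slot 0.57 [0.352 0.575] [0.4677 0.0696 0.036 ]
peg 0.95 [0.338 0.53 ] [0.4375 0.0663 0.058 ]
peg 0.72 [0.11 0.64] [ 0.5225 -0.131   0.058 ]
push_plate 0.68 [0.113 0.633] [ 0.5211 -0.133   0.051 ]
push_plate 0.47 [0.367 0.388] [0.3689 0.0819 0.051 ]
[0.39835603 0.16997833 0.22505618] [ 3.14078495  0.00334986 -3.06290865] 7.3333 [-0.49066825  0.39264042 -0.6149229 ]
```

View pics/w4.png

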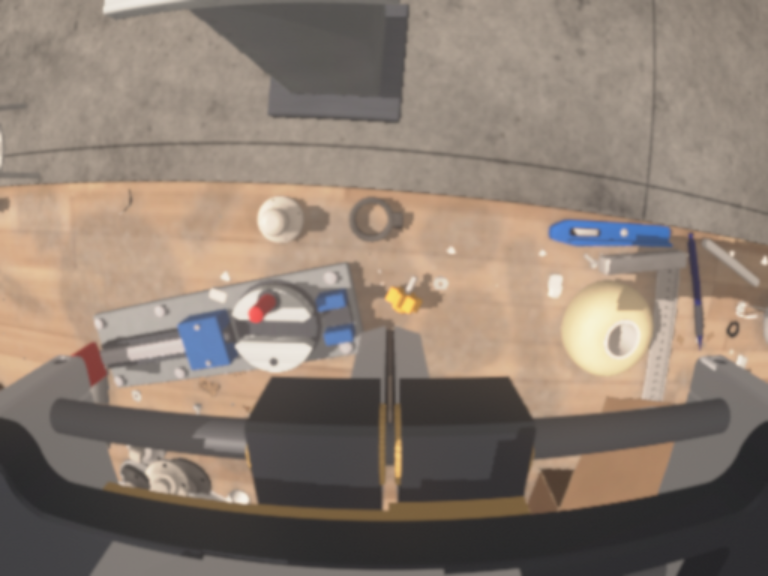

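The slot at px (275,328) is close to in line with the bed and the fork, with the peg at (258,310). I'll rectify this view at the slot's height to read the remaining angle.

```bash
cat >> h.py <<'E'
def ortho(o,c,z,C,a,name,x0=-.25,x1=.09,y0=-.06,y1=.06,s=2300):
    xs=np.arange(x0,x1,1/s); ys=np.arange(y1,y0,-1/s); X,Y=np.meshgrid(xs,ys)
    P=np.stack([C[0]+np.cos(a)*X-np.sin(a)*Y,C[1]+np.sin(a)*X+np.cos(a)*Y,np.full_like(X,z)],-1)
    R=Rn.from_euler("xyz",o["eef_rot"]).as_matrix(); T=np.array(c["T_tool_cam"]);K=np.array(c["K"])
    q=((P-o["ee_pos"])@R-T[:3,3])@T[:3,:3]
    x,y,zz=q[...,0],-q[...,1],-q[...,2]; h=np.hypot(x,y); r=np.arctan2(h,zz)/h
    im=cv2.remap(c["image"],(K[0,0]*r*x+K[0,2]).astype(np.float32),(K[1,1]*r*y+K[1,2]).astype(np.float32),1)
    im=im[:,:,::-1].copy()
    cv2.line(im,(0,int(y1*s)),(8,int(y1*s)),(0,255,0),1); cv2.imwrite(f"pics/{name}.png",im); return im
E
python3 - <<'E'
from h import *
d=np.load("w4.npz"); o=dict(ee_pos=d["p"],eef_rot=d["r"]); c=dict(image=d["im"],K=d["K"],T_tool_cam=d["T"])
a=ortho(o,c,.036,(.4685,.071),np.radians(104.9),"o4")
b=ortho(o,c,.012,(.4685,.071),np.radians(104.9),"o4b")
cv2.imwrite("pics/o4.png",np.vstack([a,b]));print(a.shape)
E
```

```text
(276, 782, 3)
```

View pics/o4.png

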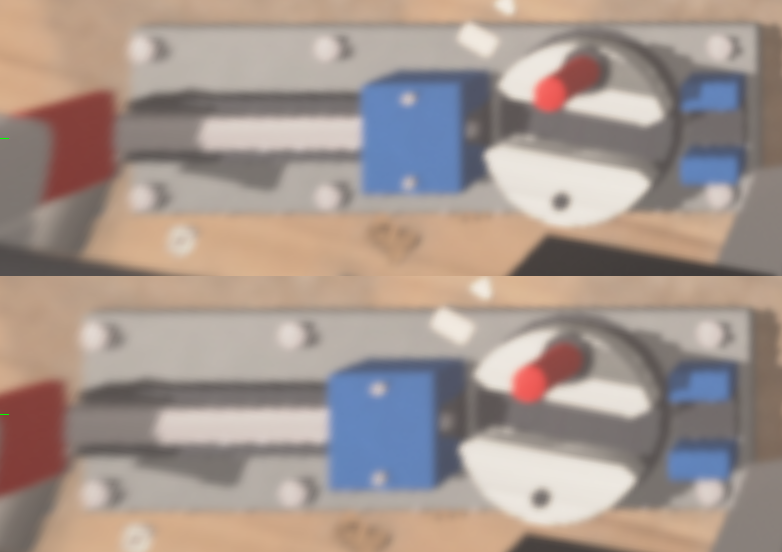

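The rectified view confirms the lock's axis at 104.9°: the base edges are level at y 24 and 212. The slot edges drop to the right, roughly 9° short. I'll fit the edges.

```bash
cat >> h.py <<'E'
def edges(im,lo,hi,ymid):
    g=im.min(2).astype(float); g=cv2.GaussianBlur(g,(5,5),0); D=np.gradient(g,axis=0)
    for nm,y0,y1,sg in (("low",ymid+4,ymid+50,1),("up",ymid-40,ymid+2,-1)):
        ys=np.array([y0+np.argmax(sg*D[y0:y1,x]) for x in range(lo,hi)]); xs=np.arange(lo,hi)
        p=np.polyfit(xs,ys,1); k=abs(ys-np.polyval(p,xs))<np.median(abs(ys-np.polyval(p,xs)))*2+1; p=np.polyfit(xs[k],ys[k],1)
        print(nm,"deg",np.degrees(np.arctan(-p[0])).round(2),"y at 582",np.polyval(p,582).round(1),k.mean())
E
python3 - <<'E'
from h import *
d=np.load("w4.npz"); o=dict(ee_pos=d["p"],eef_rot=d["r"]); c=dict(image=d["im"],K=d["K"],T_tool_cam=d["T"])
a=ortho(o,c,.036,(.4685,.071),np.radians(104.9),"x")
edges(a,535,630,130)
edges(a,560,610,130)
# base edges at z=.012
b=ortho(o,c,.012,(.4685,.071),np.radians(104.9),"x"); g=cv2.GaussianBlur(b.min(2).astype(float),(5,5),0)
E
```

```text
low deg -11.59 y at 582 160.9 1.0
up deg -18.95 y at 582 108.8 0.9473684210526315
low deg -12.32 y at 582 161.2 1.0
up deg -10.0 y at 582 112.5 0.9
```

Both edges and the tool's heading at last contact agree: about 11° remain. I'll retrace to the contact and turn 11° more.

>>> jog_arm(rows=[[[-0.015,0,0],0,0],[[-0.015,0,0.04],0,0],[[0,-0.02,0.04],0,0],[[0,-0.02,0.04],0,0],[[0,-0.02,0.04],0,0],[[0,-0.015,0.013],0,0],[[0,-0.01,0],0,0],[[0,-0.005,0],0,0],[[0.0017,-0.0028,0],-5.4,0],[[0.0017,-0.0028,0],-5.4,0],[[0,0,0],0,0],[[0,0,0],0,0]])

```text
time_s: 8.58
ee_pos: [0.4338, 0.0805, 0.0606]
eef_rot: [-3.141, 0.002, -2.875]
force: [1.3, 0.0, 0.2]
grip_width: 0.0003
grip_force: 0.0
```

>>> jog_arm(rows=[[[0,0.01,0],0,0],[[0,0.02,-0.01],0,0],[[0,0.02,-0.04],0,0],[[0,0.02,-0.04],0,0],[[0,0.02,-0.04],0,0],[[0.02,0,-0.04],0,0],[[0.01,0,0],0,0],[[0,0,0],0,0]])

```text
time_s: 9.25
ee_pos: [0.3818, 0.1562, 0.2203]
eef_rot: [3.141, 0.004, -2.873]
force: [-0.4, -0.6, -0.2]
grip_width: 0.0008
grip_force: 0.0
```

Run:
```python
from h import *
o,c=wlook("w5",["slot","peg","push_plate"])
np.savez("w5.npz",im=c["image"],K=c["K"],T=c["T_tool_cam"],p=o["ee_pos"],r=o["eef_rot"])
a=ortho(o,c,.036,(.4685,.071),np.radians(104.9),"o5")
edges(a,545,620,130); edges(a,560,610,130)
```

```text
slot 0.73 [0.354 0.576] [0.4673 0.0728 0.036 ]
slot 0.65 [0.089 0.577] [ 0.5376 -0.1518  0.036 ]
peg 0.93 [0.334 0.528] [0.4379 0.0594 0.058 ]
[0.3817982  0.15624459 0.22030503] [ 3.14146914  0.00419774 -2.87286534] 9.25 [-0.41052378 -0.63421679 -0.21280636]
low deg -16.65 y at 582 153.1 0.9466666666666667
up deg 0.15 y at 582 111.0 0.84
low deg -18.95 y at 582 154.7 1.0
up deg -0.05 y at 582 110.9 1.0
```

View pics/o5.png

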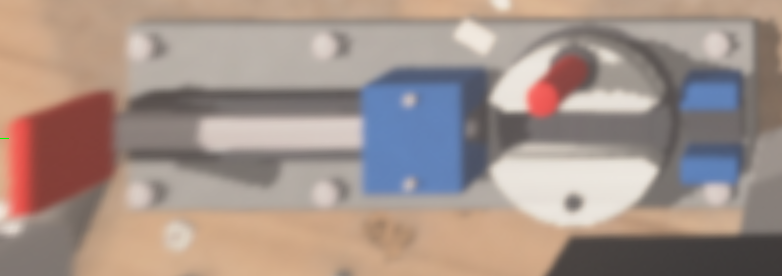

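The slot's edges now lie level (upper at y 111, lower at about 160, in line with the bar and the fork gap), so the disc is aligned. Before I descend behind the plate, I'll check for clutter there with the depth image.

Run:
```python
from h import *
C=np.array([.466,.072]);a=np.radians(104.9);u=np.array([np.cos(a),np.sin(a)]);l=np.array([-u[1],u[0]])
for n in("top","scene"):
    c=camera(n);K=np.array(c["K"]);T=np.array(c["world_from_camera"]);Z=c["range_z"];v,w=np.mgrid[:384,:512]
    P=np.stack([(w-K[0,2])/K[0,0]*Z,-(v-K[1,2])/K[1,1]*Z,-Z],-1)[Z>0]@T[:3,:3].T+T[:3,3]
    X=(P[:,:2]-C)@u;Y=(P[:,:2]-C)@l
    print(n,"rows x -.30..-.19 step .01, cols y -.06...06 step .01, max z mm")
    for x in np.arange(-.30,-.18,.01):
        print("%.2f"%x,[int(1000*P[m,2].max()) if (m:=(abs(X-x)<.005)&(abs(Y-y)<.005)).any() else None for y in np.arange(-.06,.061,.01)])
```

```text
top rows x -.30..-.19 step .01, cols y -.06...06 step .01, max z mm
-0.30 [2, 7, 5, 5, 8, 2, 8, 5, 3, 6, 5, 8, 8]
-0.29 [6, 8, 6, 5, 5, 7, 4, 3, 4, 6, 6, 7, 6]
-0.28 [27, 6, 6, 1, 7, 5, 4, 3, 3, 5, 4, 5, 5]
-0.27 [32, 18, 6, 4, 5, 9, 8, 2, 3, 5, 10, 4, 10]
-0.26 [41, 35, 28, 25, 10, 9, 7, 6, 7, 10, 5, 8, 4]
-0.25 [39, 32, 36, 34, 32, 17, 6, 7, 3, 3, 6, 6, 6]
-0.24 [31, 34, 37, 36, 35, 34, 11, 4, 2, 5, 4, 3, 6]
-0.23 [6, 24, 33, 31, 31, 4, 4, 3, 6, 4, 6, 8, 1]
-0.22 [7, 4, 11, 18, 19, 63, 2, 9, 65, 11, 14, 11, 9]
-0.21 [7, 3, 18, 20, 71, 78, 82, 76, 82, 18, 16, 3, 4]
-0.20 [11, 3, 14, 19, 19, 35, 38, 36, 17, 19, 19, 17, 3]
-0.19 [5, 3, 18, 17, 14, 33, 40, 37, 19, 17, 19, 8, 7]
scene rows x -.30..-.19 step .01, cols y -.06...06 step .01, max z mm
-0.30 [1, 1, 1, 2, 1, 3, 2, 1, 0, 2, 2, 2, 4]
-0.29 [1, 7, 3, 2, 2, 1, 1, 0, 2, 1, 2, 1, 0]
-0.28 [21, 4, 3, 2, 1, 2, 3, 2, 1, 2, 2, 1, 1]
-0.27 [28, 23, 1, 3, 2, 2, 3, 2, 1, 1, 1, 3, 2]
-0.26 [32, 31, 28, 24, 0, 3, 2, 2, 2, 3, 3, 1, 0]
-0.25 [31, 32, 33, 32, 26, 18, 1, 2, 1, 2, 2, 2, 0]
-0.24 [27, 28, 31, 31, 33, 33, 2, 2, 3, 4, 2, 2, 1]
-0.23 [-869, -856, 27, 30, 31, 1, 3, 2, 0, 3, 2, 2, 1]
-0.22 [1, -871, 11, 12, 55, 64, 69, 65, 55, 12, 14, 2, 1]
-0.21 [4, 3, 15, 17, 71, 73, 74, 74, 73, 16, 16, 1, 2]
-0.20 [3, 4, 17, 13, -867, -865, 11, 28, 14, 14, 14, 2, 2]
-0.19 [2, -864, -866, -863, -866, 33, 36, 36, 20, 13, 13, 11, 2]
```

The area behind the plate holds only a grey tube up to about 35 mm high, at lock y below -0.01. A TCP height of about 52 mm passes well above it.

>>> jog_arm(rows=[[[-0.0052,-0.0326,0],0,0],[[-0.0052,-0.0326,0],0,0],[[-0.0052,-0.0326,0],0,0],[[-0.0052,-0.0326,0],0,0],[[-0.0052,-0.0326,0],0,0],[[-0.0052,-0.0326,0],0,0],[[-0.0052,-0.0326,0],0,0],[[-0.0052,-0.0326,0],0,0],[[-0.0052,-0.0326,0],0,0],[[-0.0052,-0.0326,0],0,0],[[-0.0052,-0.0326,0],0,0],[[0,0,0],0,0]])

```text
time_s: 10.55
ee_pos: [0.5341, -0.1794, 0.2166]
eef_rot: [3.141, -0.002, -2.876]
force: [-1.4, 0.7, -0.7]
grip_width: 0.0008
grip_force: 0.0
```

>>> jog_arm(rows=[[[0,0,0.03],0,0],[[0,0,0.03],0,0],[[0,0,0.03],0,0],[[0,0,0.03],0,0],[[0,0,0.025],0,0],[[0,0,0.02],0,0],[[0,0,0.012],0,0],[[0,0,0],0,0]])

```text
time_s: 11.22
ee_pos: [0.5317, -0.1743, 0.0386]
eef_rot: [3.139, -0.004, -2.872]
force: [-0.4, 0.6, 0.1]
grip_width: 0.0004
grip_force: 0.0
```

```bash
cat >> h.py <<'E'
LC=np.array([.466,.072]);la=np.radians(104.9);LR=np.array([[np.cos(la),np.sin(la)],[-np.sin(la),np.cos(la)]])
def st():
    o=get_obs();print(o["time_s"],"lock xy",LR@(o["ee_pos"][:2]-LC),"z",o["ee_pos"][2],"yaw-tooly",np.degrees(o["eef_rot"][2])%360-90,"F",o["force"].round(1))
E
python3 -c "
from h import *
st()
c=camera('top')
for r in spot_point('push_plate',c)[:2]: print(r['p'],LR@(pt(c,r['at'],.051)[:2]-LC))"
```

```text
11.2167 lock xy [-2.54932162e-01 -2.03382204e-04] z 0.038618295163005995 yaw-tooly 105.42418929725713 F [-0.4  0.6  0.1]
```

>>> jog_arm(rows=[[[0,0,-0.012],0,0],[[0,0.005,0],0,0],[[0,0.005,0],0,0],[[0,0.005,0],0,0],[[0,0.004,0],0,0],[[0,0.004,0],0,0],[[0,0.004,0],0,0],[[0,0.004,0],0,0],[[0,0.004,0],0,0],[[0,0.005,0],0,0],[[0,0.005,0],0,0],[[0,0.005,0],0,0]])

```text
time_s: 12.32
ee_pos: [0.5196, -0.1263, 0.0535]
eef_rot: [3.142, -0.0, -2.872]
force: [-0.4, -1.9, 0.9]
grip_width: 0.0002
grip_force: 0.7
```

>>> jog_arm(rows=[[[0,0.005,0],0,0],[[0,0.005,0],0,0],[[0,0.005,0],0,0],[[0,0.005,0],0,0]])

```text
time_s: 12.65
ee_pos: [0.5143, -0.107, 0.0535]
eef_rot: [3.142, 0.0, -2.872]
force: [1.1, -1.3, 0.1]
grip_width: 0.0005
grip_force: 0.6
```

>>> jog_arm(rows=[[[0,0.005,0],0,0],[[0,0.005,0],0,0],[[0,0.005,0],0,0],[[0,0.005,0],0,0]])

```text
time_s: 12.98
ee_pos: [0.5091, -0.0877, 0.0536]
eef_rot: [-3.142, 0.0, -2.872]
force: [1.3, -1.2, -0.1]
grip_width: 0.0006
grip_force: 0.7
```

```bash
python3 -c "
from h import *
st()
o,c=wlook('w6',['peg'])"
```

```text
12.9833 lock xy [-0.16544263 -0.00052884] z 0.0535600143132868 yaw-tooly 105.44084548144639 F [ 1.3 -1.2 -0.1]
peg 0.7 [0.932 0.492] [0.4382 0.0605 0.058 ]
[ 0.50905179 -0.08774382  0.05356001] [-3.14153166e+00  9.01570134e-05 -2.87209906e+00] 12.9833 [ 1.3244836  -1.24464492 -0.08903401]
```

The plate slides at about 1.5 N and the nose is already well into the slot. Continuing.

>>> jog_arm(rows=[[[0,0.004,0],0,0],[[0,0.004,0],0,0],[[0,0.004,0],0,0],[[0,0.004,0],0,0],[[0,0.004,0],0,0]])

```text
time_s: 13.5
ee_pos: [0.5038, -0.0686, 0.0536]
eef_rot: [-3.141, 0.0, -2.872]
force: [1.3, -2.4, 1.3]
grip_width: 0.0007
grip_force: 1.2
```

>>> jog_arm(rows=[[[0,0.004,0],0,0],[[0,0.004,0],0,0],[[0,0.004,0],0,0],[[0,0.004,0],0,0],[[0,0.004,0],0,0],[[0,0.002,0],0,0]])

```text
time_s: 14.0
ee_pos: [0.4979, -0.0473, 0.0536]
eef_rot: [-3.141, 0.0, -2.872]
force: [0.6, -2.9, 1.3]
grip_width: 0.0006
grip_force: 1.5
```

>>> jog_arm(rows=[[[0,0.002,0],0,0],[[0,0.002,0],0,0],[[0,0.002,0],0,0]])

```text
time_s: 14.25
ee_pos: [0.4963, -0.0418, 0.0535]
eef_rot: [-3.142, -0.0, -2.872]
force: [0.5, -3.1, 1.9]
grip_width: 0.0005
grip_force: 1.5
```

```bash
python3 -c "
from h import *
st()"
```

```text
14.25 lock xy [-1.17791093e-01 -5.77658604e-05] z 0.05351605114728569 yaw-tooly 105.4378626764065 F [ 0.5 -3.1  1.9]
```

Expected home is around lock x -0.1125, so I'll take small steps until the force rises.

>>> jog_arm(rows=[[[0,0.0015,0],0,0],[[0,0.0015,0],0,0],[[0,0,0],0,0]])

```text
time_s: 14.5
ee_pos: [0.4957, -0.0394, 0.0535]
eef_rot: [-3.141, 0.0, -2.872]
force: [2.3, -6.4, 2.0]
grip_width: 0.0006
grip_force: 3.6
```

>>> jog_arm(rows=[[[0,0.001,0],0,0],[[0,0.001,0],0,0],[[0,0,0],0,0]])

```text
time_s: 14.75
ee_pos: [0.4958, -0.0392, 0.0537]
eef_rot: [-3.137, 0.001, -2.872]
force: [5.3, -22.6, -2.6]
grip_width: 0.0004
grip_force: 11.2
```

>>> jog_arm(rows=[[[0,0.001,0],0,0],[[0,0.001,0],0,0],[[0,0,0],0,0]])

```text
time_s: 15.0
ee_pos: [0.4958, -0.0391, 0.0538]
eef_rot: [-3.134, 0.002, -2.872]
force: [8.8, -37.2, -5.2]
grip_width: 0.0002
grip_force: 19.1
```

It met a hard stop at lock x about -0.115, within calibration of home. I'll back off along the push line, rise and verify.

>>> jog_arm(rows=[[[0,-0.003,0],0,0],[[0,-0.003,0],0,0],[[0,-0.02,0],0,0],[[0,-0.02,-0.02],0,0],[[0,0,-0.04],0,0],[[0,0,-0.04],0,0],[[-0.02,0,-0.04],0,0],[[-0.03,0,-0.03],0,0],[[-0.03,0,0],0,0],[[-0.03,0,0],0,0],[[0,0,0],0,0]])

```text
time_s: 15.92
ee_pos: [0.6135, -0.0489, 0.2187]
eef_rot: [3.14, -0.001, -2.87]
force: [-2.2, -0.1, -1.9]
grip_width: 0.0004
grip_force: 0.0
```

Run:
```python
from h import *
st()
o,c=wlook("w7",["slot","peg","push_plate","star_knob","collar_b"])
a=ortho(o,c,.042,LC,la,"o7");b=ortho(o,c,.036,LC,la,"o7b")
cv2.imwrite("pics/o7.png",np.vstack([a,b]))
```

```text
15.9167 lock xy [-0.15472648 -0.11145407] z 0.21872820693009626 yaw-tooly 105.53755413292791 F [-2.2 -0.1 -1.9]
slot 0.65 [0.745 0.245] [0.4667 0.0721 0.036 ]
peg 0.82 [0.749 0.179] [0.4406 0.0579 0.058 ]
push_plate 0.64 [0.599 0.228] [ 0.4935 -0.0242  0.051 ]
star_knob 0.61 [0.862 0.262] [0.4299 0.1853 0.    ]
star_knob 0.3 [0.854 0.141] [0.3625 0.1598 0.    ]
collar_b 0.56 [0.851 0.14 ] [0.3626 0.157  0.    ]
[ 0.6134918  -0.04886547  0.21872821] [ 3.14000088e+00 -1.13776268e-03 -2.87041118e+00] 15.9167 [-2.20974896 -0.06858765 -1.92201692]
```

View pics/o7.png

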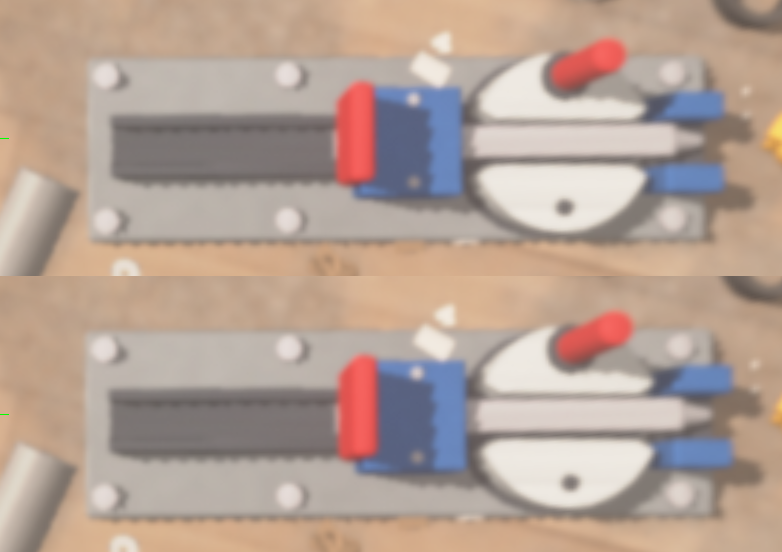

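The picture shows the bar through the slot and between the fork's arms (nose at px (700,140)), and the plate flush against the blue block at (355,135). Measured plate x is -0.100, which is home, and the bystanders haven't moved.

```bash
python3 -c "
from station import *
print(hand_in())"
```

```text
the job is handed in; nothing more can be done
None
```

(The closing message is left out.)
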